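# Drift the strap hole into line and fit the second bolt

## Robot

A 7-joint arm with a two-finger parallel gripper is mounted at the origin on a cart in front of the work surface, level with it; the furniture and walls round the work are solid. World frame = base frame: x ahead of the robot, y to its left, z up, the work surface at z = 0. Lengths are in m, angles in rad, forces in N, time in s.
With the tool pointing down it reaches from about 0.425 to 0.875 m from the base axis. Payload 4.7 kg.
Tool frame: the origin (TCP) lies where the fingers leave the gripper's body, on its centre line; the fingertips stand 70 mm ahead of it and the grasp point (between the pads) lies 51 mm ahead of it; z points along the fingers, y is the line along which they close (so a half turn about z gives the same grasp; the last joint's range is limited). The gripper opens to 87 mm and grips with 3 to 60 N. Pads are 19 mm wide; open, the fingers measure 117 mm over their backs; the gripper's body (75 mm by 190 mm) begins 51 mm behind the grasp point.
Start: joints at [-1.33, 0.321, -0.07, 1.45, 0.023, 1.371, -0.057], TCP at [0.146, 0.633, 0.292] pointing down, gripper open.
Joint ranges: [-2.86, 2.86], [-0.3, 2.09], [-1.38, 1.24], [0.06, 2.45], [-1.56, 4.7], [0.09, 2.05], [-2.69, 2.69]. Speed limits (rad/s): [2.57, 2.57, 3.14, 3.14, 3.14, 3.14, 3.14].

## Interface

Orientations are given as a rotation vector (axis times angle).
In Python, from bench import ctrl gives the robot as it stands.
- The arm moves only by the tool play_rows, never from a script. Its argument "increments" is a list that holds one entry, the list of rows, each a list of 7 numbers: the shift along the tool's x, y, z as a fraction of full scale, then the turn, a rotation vector about the tool's x, y, z as a fraction of full scale, then the gripper command: -1 is shut, 1 is fully open, values between are in proportion. A call has 1 to 8 rows; each row is the pose to reach, as a shift and turn from the pose commanded when the call began, along the tool's axes at that moment; what a row does not reach only later rows make up. Full scale, the value 1, is 0.1 m for a shift and 90 degrees for a turn. A row lasts 1/10 s, in which the tool goes at most 50 mm and 8.59 degrees, less where a joint would pass 70% of its speed; a pose out of reach is approached as far as the arm can. A call with a number of a shift or a turn outside -1 to 1 is refused whole. A call with a gripper value outside its range is refused whole. The fingers move at their own pace and stop on an object; "squeeze" is the grip in N (left out, the last holds). Time passes only in rows, so rows that repeat a pose let the fingers close. It gives the time, the measured TCP pose, the force, the opening and the grip force at its end, in the units of the state.
- ctrl.get_state(): the state, without advancing time (a new reading comes with each control period).
- ctrl.get_image(name): name is "side" or "top" or "wrist"; returns the picture (400x640x3 uint8, red, green, blue); there is no depth.
- ctrl.get_calibration(name): a dict with "vertical_fov" (degrees; the focal length in pixels is half the picture's height over the tangent of half this angle, whatever the lens; pixels are square), "cx", "cy" (the principal point, pixels), "R" (3x3) and "t" (3): a world point X has camera coordinates R X + t; the wrist camera has in their place "T_tool_cam" (4x4, takes a point from camera to tool coordinates, whose origin is the TCP and whose axes are the flange's). Camera axes: x right, y down, z forward; pixel columns grow to the right and rows downward; lengths in m; the calibration is good to about 2 mm. A picture is of the moment at which its call begins: read the wrist's pose just before it. get_calibration takes no time and is no camera call.
- ctrl.close_job(): hands the job in; it is judged then, once.
The state is a dict: "time": time; "joint_positions": joint angles; "qd": joint speeds; "joint_torque": joint torques, N m; "position": TCP position; "tool_rot": TCP orientation; "ft_force": force on the tool from outside, world axes, zero at the start; "torque": the same for the moment, N m; "grip_width": opening from 0.0 (shut) to 1.0 (fully open); "grip_force": force on a finger pad.
Only numpy, scipy, OpenCV 4.12 (cv2) and the standard library are available. Lean on these libraries where they do the work, as an engineer would, in place of code of your own. Each camera call takes 0.05 s, during which the arm holds its last target. There are 200 camera calls.

## Task

The steel strap that joins the two shelf boards across a gap hangs on its first bolt, and its free hole is out of line with the hole in the board below. Work the tapered drift with the orange handle down through the strap and into the board's hole, feeling for it and pressing with no more than about 20 N, until its collar sits on the strap; then put the drift back upright in the tool block and push the black-headed bolt through both holes until its head sits down on the strap. Move the strap only with the drift, not with the fingers, and leave the tins and the spice jar where they are.

Things in the scene. Friction and masses are not known exactly. Their poses are not given: they have to be found in the camera images.
- boards: Two pale wooden boards, fixed end to end, each 80 mm wide, 120 long, 50 high. Origin on the worktop, on the centreline, 10 mm past the first board's end; x across, y along towards the second board. The second board has a vertical 18 mm through hole on the same centreline, largely under the strap, 50 mm along y give or take 18 mm: the boards' gap varies (2 to 38 mm) and is not measured.
- strap: Flat steel strap, 44 x 168 x 6 mm, lying on both boards (top 56 mm above the worktop). It swings level about its first bolt (dark round head), which is its origin, on the boards' centreline 50 mm from their origin; y points along it to the free hole. The pivot is stiff: about 7 N sideways at the free hole moves it, and it stays where it is left.
- strap_hole (a point): Centre of the strap's free hole, a straight-sided slot 18 mm wide (x) and 56 mm long (y, along the strap), at the strap's top face, 100 mm from the pivot. At the start it stands 6 to 9 mm off the boards' centreline, on the side of the boards' -x. z up.
- drift_handle (a point): Loose tapered drift, 0.13 to 0.21 kg, upright in a tool-block hole. Point: centre of its square orange handle, 24 x 24 x 60 mm. The collar (28 mm wide) has its underside 35 mm below this point; under it 12 mm of straight 17 mm shank, then 38 mm of taper to a blunt 6 mm tip, 85 mm below this point. x and y are square to the handle's faces, z up.
- bolt_head (a point): Loose bolt, 0.09 kg, upright in the other tool-block hole. Point: centre of its square black head, 22 x 22 mm, top 16 mm above this point. The underside of its round flange (28 mm wide) is 20 mm below this point; under it a smooth 15 mm shank of 38 mm, the last 3.5 mm tapering to 11 mm. x and y are square to the head's faces, z up.
- drift: The same drift: this point lies on its axis at the underside of the collar.
- bolt: The same bolt: this point lies on its axis at the underside of the flange.
- hole_near (a point): Centre of one of the two holes in the top of the fixed dark wooden tool block (140 x 56 x 56 mm, its top 56 mm above the worktop); through holes, 19 mm wide, 84 mm apart along the block's x. The drift stands in one and the bolt in the other, either way round.
- hole_far (a point): Centre of the other hole in the tool block's top.
- tin_small: Food tin, 57 mm across, 72 mm tall, origin under its centre. Bystander.
- spice_jar: Spice jar with a red cap, 45 mm across, 106 mm tall, origin under its centre. Bystander.
- fish_tin: Flat oval tin, 63 x 105 x 24 mm, origin under its centre. Bystander.
Not all that is in view belongs to the job. What is shaped like the bolt but blue is not meant.

How it is judged:
On the way, in this order (a step that is already met when the one before it is completed fails the run):
1. the drift is fully home: through the strap and into the board's hole, its collar down on the strap (z of drift in the frame of strap_hole between -0.004 and 0.003 m and x of drift in the frame of strap_hole between -0.004 and 0.004 m and horizontal distance between drift and strap_hole below 0.024 m and angle between drift's own z axis and vertical below 0.09 rad), for 0.2 s.
2. the drift is back upright in a hole of the tool block, collar down ((horizontal distance between drift and hole_near below 0.006 m or horizontal distance between drift and hole_far below 0.006 m) and z of drift in the frame of hole_near below 0.005 m and angle between drift's own z axis and vertical below 0.15 rad), for 0.2 s.
3. the bolt is through strap and board with its head down on the strap (z of bolt in the frame of strap_hole between -0.004 and 0.003 m and x of bolt in the frame of strap_hole between -0.004 and 0.004 m and horizontal distance between bolt and strap_hole below 0.024 m and angle between bolt's own z axis and vertical below 0.09 rad), for 0.2 s.
At the end, for the whole second after the job is handed in: The bolt is upright (5 deg) through strap and board, its flange within 3 mm of the strap's top, its axis within 4 mm of the slot's centreline; the drift stands upright (8 deg) in either tool-block hole, collar within 5 mm of the block's top; both released and at rest (all of step 2 and all of step 3 and linear speed of each of bolt, drift below 0.02 m/s); the robot touches nothing.
It fails at once if the drift is forced: more than 40 N between it and the strap and boards (contact force between drift and boards above 40 N).
It fails at once if the bolt is forced: more than 40 N between it and the strap and boards (contact force between bolt and boards above 40 N).
It fails at once if the fingers push the strap (more than 5 N) (contact force between the fingers and strap above 5 N).
It fails at once if a tin or the spice jar is moved by more than 15 mm (distance of any of tin_small, spice_jar, fish_tin from where it was at the start of the episode above 0.015 m).
It also fails if it takes over 72 s, if anything falls off the work surface, if the arm or the gripper's body presses on something with over 40 N, if the wrist force passes 120 N, or if a joint passes its speed limit or range.

## Working session

There is one attempt and no reset: what is moved stays moved. The work goes in short steps, Python scripts to look and compute and a tool call to move; the robot and the scene stay as the last step left them, time stands still between calls to the robot, and variables do not carry over. Pictures are saved under pics/ and viewed, at most 10 in all, crops included, and the job is handed in when it is done.

Besides the shell and the picture viewer there is one more tool, called as name(argument=value, ...), one argument or row to a line, values as JSON. play_rows: Moves the arm, as the interface text tells. Shift numbers are shares of 0.1 m and turn numbers shares of 90 degrees, none past 1 either way. Its arguments: {"type":"object","properties":{"increments":{"type":"array"},"squeeze":{"type":"number"}},"required":["increments"]}

```bash
mkdir -p pics; ls; cat > h.py <<'E'
import numpy as np, cv2
from scipy.spatial.transform import Rotation as R
from bench import ctrl
def cam(name, st=None):
    c=ctrl.get_calibration(name); f=200/np.tan(np.radians(c['vertical_fov'])/2)
    if 'R' in c: Rc=np.array(c['R']); t=np.array(c['t'])
    else:
        T=np.array(c['T_tool_cam']); st=st or ctrl.get_state()
        Rt=R.from_rotvec(st['tool_rot']).as_matrix()
        Rcw=Rt@T[:3,:3]; p=Rt@T[:3,3]+np.array(st['position']); Rc=Rcw.T; t=-Rc@p
    return f,c['cx'],c['cy'],Rc,t
def ray(C,u,v):
    f,cx,cy,Rc,t=C; d=Rc.T@np.array([(u-cx)/f,(v-cy)/f,1]); return -Rc.T@t,d
def onz(C,u,v,z):
    o,d=ray(C,u,v); return o+d*(z-o[2])/d[2]
def proj(C,X):
    f,cx,cy,Rc,t=C; q=Rc@np.array(X)+t; return np.array([cx+f*q[0]/q[2],cy+f*q[1]/q[2]])
def snap(name,fn):
    st=ctrl.get_state(); im=ctrl.get_image(name)[...,::-1].copy(); cv2.imwrite('pics/'+fn,im); return im,cam(name,st)
E
python3 - <<'E'
from h import *
s=ctrl.get_state(); print(s)
for n in('top','side','wrist'):
    im,C=snap(n,n+'0.png'); print(n,C[0],ctrl.get_calibration(n))
a=cv2.imread('pics/top0.png');b=cv2.imread('pics/side0.png')
E
```

```text
pics
{'time': 0.0, 'joint_positions': array([-1.32991231,  0.32184445, -0.07007033,  1.45170571,  0.02260157,
        1.37079982, -0.05686529]), 'qd': array([ 0.00137568, -0.00038969,  0.00039696, -0.00040859,  0.00152148,
        0.0003332 , -0.00035525]), 'joint_torque': array([ 9.50611093e-05, -4.91298795e+01, -4.03780835e-01, -3.12517798e+01,
       -6.37466437e-02,  4.38224024e-02,  1.80315692e-04]), 'position': array([0.14610324, 0.63292209, 0.29113193]), 'tool_rot': array([-3.55373058e-01, -3.12130869e+00,  3.08975968e-03]), 'ft_force': array([ 0.44092374, -0.06608097,  0.09784084]), 'torque': array([0.00162127, 0.04128218, 0.01050792]), 'grip_force': 0.0, 'grip_width': 1.0006185059107129}
top 381.21700101384255 {'vertical_fov': 55.36620366577788, 'cx': 320.43485157864075, 'cy': 198.81037660272466, 'R': array([[ 0.01639933, -0.99933368, -0.03260776],
       [-0.99559314, -0.01330899, -0.09282877],
       [ 0.09233294,  0.03398639, -0.99514801]]), 't': array([0.03864903, 0.55906019, 0.88853674])}
side 462.49330312982846 {'vertical_fov': 46.77104660065416, 'cx': 316.7082107096694, 'cy': 205.00216891835996, 'R': array([[-0.89435584, -0.44679608, -0.02238085],
       [-0.28727276,  0.61194829, -0.73688103],
       [ 0.34293148, -0.65260444, -0.67565187]]), 't': array([0.50685477, 0.19901393, 0.79540218])}
wrist 322.7857491904957 {'vertical_fov': 63.56521051320501, 'cx': 322.3463851165699, 'cy': 202.55724793418935, 'T_tool_cam': array([[ 4.26807039e-04, -9.64334740e-01, -2.64685334e-01,
         7.30699980e-02],
       [ 9.99999886e-01,  4.67957876e-04, -9.24155716e-05,
        -5.14848341e-04],
       [ 2.12981133e-04, -2.64685265e-01,  9.64334831e-01,
        -9.32646367e-02],
       [ 0.00000000e+00,  0.00000000e+00,  0.00000000e+00,
         1.00000000e+00]])}
```

View pics/top0.png

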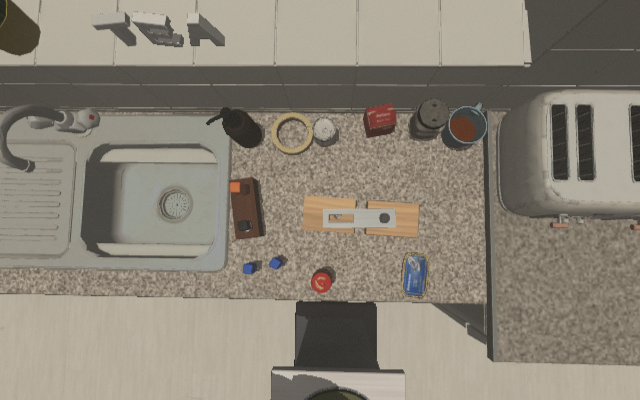

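View pics/side0.png

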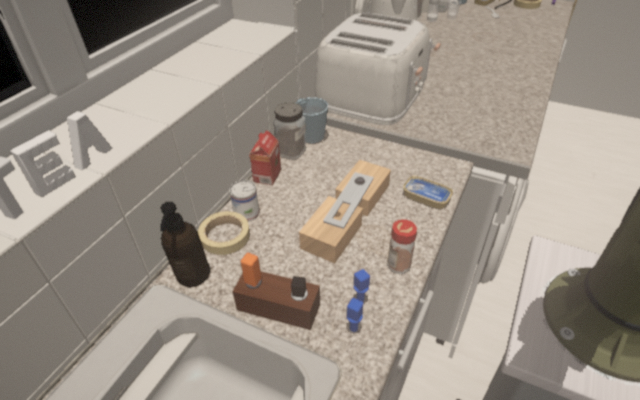

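Top view: the orange drift handle is at (235,187) and the black bolt head at (245,226), both in the brown block. The pivot head is at (385,218) and the slot around (342,217). The side view shows orange at (251,268) and black at (298,287).
Possible confusions:
- **Bolt:** blue bolts at (250,268) and (275,263) in the top view, the dark soap bottle at (240,127), the pivot head at (385,218). I choose the black head in the block at (245,226).
- **Drift:** the red-capped jar at (321,281) and the red box at (380,120). I choose the orange handle at (235,187).

```bash
cat > m.py <<'E'
from h import *
t=cv2.imread('pics/top0.png');s=cv2.imread('pics/side0.png');Ct=cam('top');Cs=cam('side')
a=cv2.resize(t[165:245,220:300],None,fx=5,fy=5,interpolation=cv2.INTER_CUBIC)
b=cv2.resize(t[190:245,300:425],None,fx=6,fy=6,interpolation=cv2.INTER_CUBIC)[:, :]
c=cv2.resize(s[240:330,225:330],None,fx=3,fy=3,interpolation=cv2.INTER_CUBIC)
W=np.zeros((600,750,3),np.uint8); W[:270,:315]=c; W[:250,350:750]=a[:250];W[270:600]=b[:330,:750]
cv2.imwrite('pics/crop1.png',W)
def blob(im,lo,hi,roi):
    h=cv2.cvtColor(im,cv2.COLOR_BGR2HSV); m=cv2.inRange(h,np.array(lo),np.array(hi)); k=np.zeros_like(m);x0,y0,x1,y1=roi;k[y0:y1,x0:x1]=255;m&=k
    n,l,st,ce=cv2.connectedComponentsWithStats(m); i=1+np.argmax(st[1:,4]); cn,_=cv2.findContours((l==i).astype(np.uint8),0,2); return ce[i],st[i],cv2.minAreaRect(cn[0])
for n,im,roi in(('top',t,(220,165,300,245)),('side',s,(225,240,330,330))):
    print(n,'or',blob(im,(5,150,120),(16,255,255),roi)); print(n,'blk',blob(im,(0,0,0),(179,255,38),roi))
p=blob(t,(5,150,120),(16,255,255),(220,165,300,245))[0]; print('drift ~',onz(Ct,*p,.15)) 
for u,v in((245,226),(385,218),(342,217),(304,213),(419,219)): print(u,v,onz(Ct,u,v,.056),onz(Ct,u,v,.09))
for u,v in((321,281),(324,128),(415,275)): print(u,v,onz(Ct,u,v,.06))
E
python3 m.py
```

```text
top or (array([234.59183673, 186.5       ]), array([230, 182,  10,  10,  98], dtype=int32), ((234.5, 186.5), (9.0, 9.0), 90.0))Traceback (most recent call last):
  File "m.py", line 12, in <module>
    print(n,'or',blob(im,(5,150,120),(16,255,255),roi)); print(n,'blk',blob(im,(0,0,0),(179,255,38),roi))
                                                                       ~~~~^^^^^^^^^^^^^^^^^^^^^^^^^^^^^
  File "m.py", line 10, in blob
    n,l,st,ce=cv2.connectedComponentsWithStats(m); i=1+np.argmax(st[1:,4]); cn,_=cv2.findContours((l==i).astype(np.uint8),0,2); return ce[i],st[i],cv2.minAreaRect(cn[0])
                                                       ~~~~~~~~~^^^^^^^^^^
    return _wrapfunc(a, 'argmax', axis=axis, out=out, **kwds)
    return bound(*args, **kwds)
ValueError: attempt to get argmax of an empty sequence
```

View pics/crop1.png

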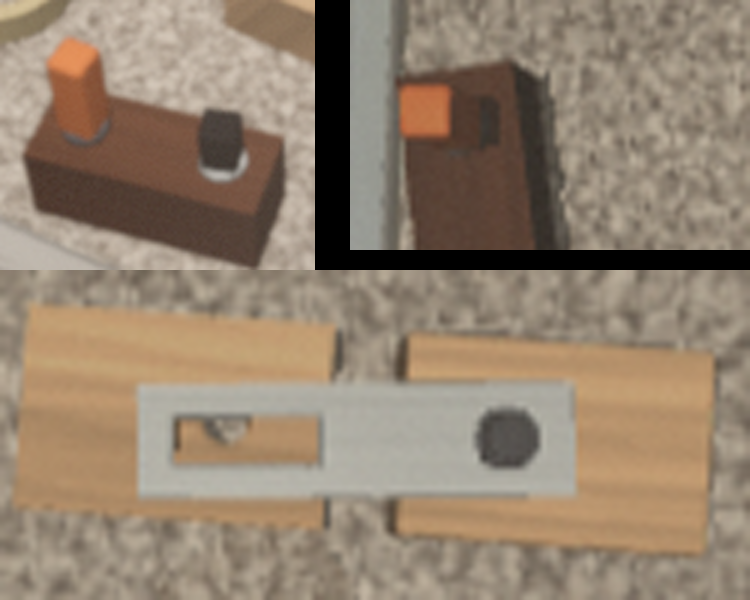

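The crop confirms both: an orange square handle, and a black square head on a white flange. The board hole shows through the slot near top pixel (338,216), partly under the slot's far (+X) edge.

```bash
cat > g.py <<'E'
from h import *
def rel(target,yaw,st=None):
    """target TCP pos, yaw of tool y axis in world (tool down) -> fractions"""
    st=st or ctrl.get_state(); M=R.from_rotvec(st['tool_rot']).as_matrix(); p=np.array(st['position'])
    y=np.array([np.cos(yaw),np.sin(yaw),0]); 
    if y@M[:,1]<0: y=-y
    z=np.array([0,0,-1.]); x=np.cross(y,z); D=np.stack([x,y,z],1)
    return np.round(np.r_[M.T@(np.array(target)-p)/.1, R.from_matrix(M.T@D).as_rotvec()/(np.pi/2)],3)
E
sed -i "s/; print(n,'blk'.*$//" m.py
cat >> m.py <<'E'
f=lambda u,v,z:onz(Ct,u,v,z)
o=f(234.5,186.5,.121); print('drift top',o)
# block corners from crop: far-right corner (515,62)->, far-left (398,78)
P=[f(220+(x-350)/5,165+y/5,.056) for x,y in((515,62),(548,250))]; d=P[0]-P[1]; print('block x yaw',np.degrees(np.arctan2(d[1],d[0])),P)
L=lambda x,y,z:f(300+x/6,190+(y-270)/6,z)
for nm,x,y,z in(('pivot',508,438,.062),('slotL',172,440,.056),('slotR',322,440,.056),('slotTop',247,414,.056),('slotBot',247,465,.056),('b1',28,305,.05),('b2',335,322,.05),('b3',408,334,.05),('b4',714,352,.05),('b5',14,505,.05),('b6',705,552,.05),('hole',228,425,.05)): print(nm,L(x,y,z))
from g import rel
print(rel([o[0],o[1],.30],np.arctan2(d[1],d[0])+np.pi/2))
E
python3 m.py
```

```text
top or (array([234.59183673, 186.5       ]), array([230, 182,  10,  10,  98], dtype=int32), ((234.5, 186.5), (9.0, 9.0), 90.0))
side or (array([249.31231231, 268.47747748]), array([242, 254,  16,  31, 333], dtype=int32), ((249.37265014648438, 269.07080078125), (30.232309341430664, 14.290847778320312), 87.51044464111328))
drift ~ [0.57049671 0.22330164 0.15      ]
245 226 [0.48993091 0.22023212 0.056     ] [0.48931334 0.21234853 0.09      ]
385 218 [ 0.51336802 -0.10330969  0.056     ] [ 0.51184634 -0.09871241  0.09      ]
342 217 [ 0.514193   -0.00453595  0.056     ] [ 0.5126395  -0.00374894  0.09      ]
304 213 [0.52215197 0.08354615 0.056     ] [0.52029145 0.08093533 0.09      ]
419 219 [ 0.51224057 -0.18086245  0.056     ] [ 0.51076238 -0.17327352  0.09      ]
321 281 [0.36823329 0.04147776 0.06      ]
324 128 [0.72274319 0.04018377 0.06      ]
415 275 [ 0.38584121 -0.17009664  0.06      ]
drift top [0.57405118 0.23114298 0.121     ]
block x yaw 11.771358876854032 [array([0.60408946, 0.20528576, 0.056     ]), array([0.51598684, 0.18692613, 0.056     ])]
pivot [ 0.51308811 -0.10174089  0.062     ]
slotL [0.51065334 0.0261942  0.056     ]
slotR [ 0.51152031 -0.03143181  0.056     ]
slotTop [ 0.52109492 -0.00253583  0.056     ]
slotBot [ 0.50148443 -0.0027587   0.056     ]
b1 [0.56276882 0.08326372 0.05      ]
b2 [ 0.5576962  -0.03641252  0.05      ]
b3 [ 0.55339623 -0.06470624  0.05      ]
b4 [ 0.54801147 -0.18246493  0.05      ]
b5 [0.48480348 0.08712144 0.05      ]
b6 [ 0.47109289 -0.17847478  0.05      ]
hole [0.51704155 0.00464588 0.05      ]
[-5.073e+00 -2.954e+00 -8.100e-02 -1.000e-03 -0.000e+00 -2.750e-01]
```

play_rows(
  increments=[
    [[-0.5,-0.3,0,0,0,-0.092,1],[-1,-0.58,0,0,0,-0.184,1],[-1,-0.58,0,0,0,-0.275,1]],
  ],
)

```text
time: 0.45
position: [0.2363, 0.5503, 0.292]
tool_rot: [-0.319, 3.122, -0.005]
ft_force: [0.7, 0.3, 0.2]
grip_width: 0.997
grip_force: 0.0
```

```bash
python3 -c "
from g import *
print(rel([.574,.231,.29],np.radians(101.8)),ctrl.get_state()['time'],ctrl.get_state()['ft_force'])"
```

```text
[-2.661e+00 -3.811e+00  4.000e-02 -2.000e-03  2.000e-03 -1.000e-03] 0.45 [0.72947848 0.25380488 0.22058104]
```

play_rows(
  increments=[
    [[-0.33,-0.48,0,0,0,0,1],[-0.66,-0.95,0,0,0,0,1],[-0.66,-0.95,0,0,0,0,1]],
  ],
)

```text
time: 0.75
position: [0.3199, 0.4699, 0.2922]
tool_rot: [-0.308, 3.124, -0.004]
ft_force: [0.3, -0.4, 0.2]
grip_width: 1.0
grip_force: 0.0
```

play_rows(
  increments=[
    [[-0.33,-0.48,0,0,0,0,1],[-0.66,-0.95,0,0,0,0,1],[-0.66,-0.95,0,0,0,0,1]],
  ],
)

```text
time: 1.05
position: [0.4031, 0.3902, 0.2923]
tool_rot: [-0.309, 3.124, -0.004]
ft_force: [-0.0, -0.2, 0.8]
grip_width: 1.001
grip_force: 0.0
```

play_rows(
  increments=[
    [[-0.33,-0.48,0,0,0,0,1],[-0.66,-0.95,0,0,0,0,1],[-0.66,-0.95,0,0,0,0,1]],
  ],
)

```text
time: 1.35
position: [0.4864, 0.3106, 0.2922]
tool_rot: [-0.31, 3.125, -0.004]
ft_force: [-0.3, -1.4, -0.2]
grip_width: 0.993
grip_force: 0.0
```

play_rows(
  increments=[
    [[-0.33,-0.48,0,0,0,0,1],[-0.66,-0.95,0,0,0,0,1],[-0.66,-0.95,0,0,0,0,1],[-0.66,-0.95,0,0,0,0,1]],
  ],
)

```text
time: 1.75
position: [0.568, 0.2336, 0.2918]
tool_rot: [0.314, -3.126, 0.002]
ft_force: [-0.4, -0.6, 0.6]
grip_width: 0.998
grip_force: 0.0
```

```bash
python3 -c "
from g import *
im,C=snap('wrist','w1.png')
print(ctrl.get_state()['position'],rel([.574,.231,.29],np.radians(101.8)),ctrl.get_state()['time'],ctrl.get_state()['ft_force'])
print(proj(C,[.574,.231,.121]),proj(C,[.574,.231,.056]))"
```

```text
[0.56644271 0.23620741 0.29177229] [-0.063 -0.066  0.018  0.    -0.001 -0.001] 1.8 [-0.39904086  0.76151425  0.50657573]
[318.38514282 209.51887862] [319.19644071 191.82796363]
```

View pics/w1.png

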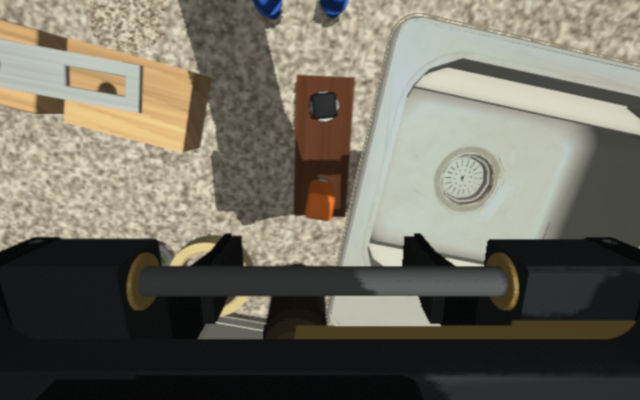

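The wrist view shows the drift's orange handle at about (320,205), the black bolt head at (323,106) and the board hole in the slot at (108,88). Now I'll measure them from this image.

```bash
cat > w.py <<'E'
from g import *
im=cv2.imread('pics/w1.png'); C=cam('wrist')
h=cv2.cvtColor(im,cv2.COLOR_BGR2HSV)
def big(m,roi):
    x0,y0,x1,y1=roi; k=np.zeros_like(m); k[y0:y1,x0:x1]=m[y0:y1,x0:x1]
    n,l,st,ce=cv2.connectedComponentsWithStats(k); i=1+np.argmax(st[1:,4]); cn,_=cv2.findContours((l==i).astype(np.uint8),0,2); return ce[i],st[i],cn[0]
o=big(cv2.inRange(h,(3,150,90),(18,255,255)),(280,160,350,235)); print('orange',o[1],cv2.minAreaRect(o[2]))
ob=big(cv2.inRange(h,(3,150,160),(18,255,255)),(280,160,350,235)); print('orange bright',ob[1],cv2.minAreaRect(ob[2]))
b=big(cv2.inRange(h,(0,0,0),(179,255,62)),(305,85,345,125)); print('black',b[1],b[0],cv2.minAreaRect(b[2]))
w=big(cv2.inRange(h,(0,0,120),(179,60,255)),(305,85,345,130)); print('flange',w[1],cv2.minEnclosingCircle(w[2]))
br=big(cv2.inRange(h,(0,70,20),(18,255,130)),(280,60,365,225)); r=cv2.minAreaRect(br[2]);print('block',r,[onz(C,*p,.056) for p in cv2.boxPoints(r)])
s=h[60:130,60:145]; 
E
python3 w.py; python3 -c "
import cv2;a=cv2.imread('pics/w1.png');W=cv2.hconcat([cv2.resize(a[40:160,0:215],None,fx=2.2,fy=2.2,interpolation=2),cv2.resize(a[66:226,285:365],None,fx=3,fy=3,interpolation=2)[:264]]);
V=cv2.resize(a[150:230,280:370],None,fx=3.3,fy=3.3,interpolation=2)
import numpy as np
O=np.zeros((550,800,3),np.uint8);O[:W.shape[0],:W.shape[1]]=W[:,:800];O[270:270+V.shape[0],:V.shape[1]]=V
Z=cv2.resize(a[55:115,55:150],None,fx=5,fy=4.5,interpolation=2);O[270:540,300:775]=Z
cv2.imwrite('pics/wc1.png',O)"
```

```text
orange [ 305  175   35   45 1113] ((322.5540466308594, 196.17567443847656), (29.756216049194336, 44.880924224853516), 9.462321281433105)
orange bright [328 196   7  24 108] ((331.0, 207.5), (23.0, 6.0), 90.0)
black [310  92  27  27 604] [323.08278146 105.25496689] ((322.5973205566406, 105.0564193725586), (25.263206481933594, 26.01174545288086), 86.42366790771484)
flange [319 118  13   4  36] ((325.0, 119.0), 6.082862854003906)
block ((320.9241638183594, 147.28964233398438), (58.60457992553711, 143.04684448242188), 3.3664605617523193) [array([0.60612142, 0.20626484, 0.056     ]), array([0.4637704 , 0.18913435, 0.056     ]), array([0.45545893, 0.24445446, 0.056     ]), array([0.59722386, 0.26842661, 0.056     ])]
```

View pics/wc1.png

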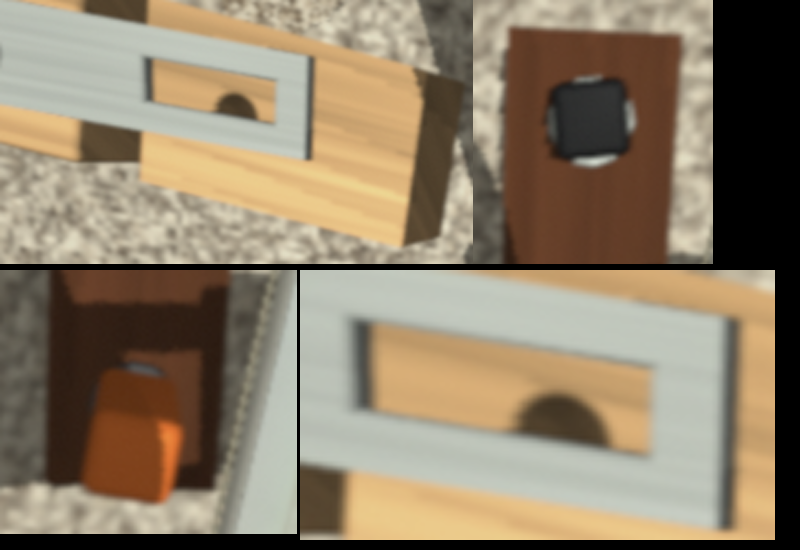

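```bash
cat > k.py <<'E'
from g import *
C=cam('wrist'); Ct=cam('top'); Cs=cam('side')
print(np.mean([ctrl.get_state()['position'] for _ in range(5)],0))
d=onz(C,319.9,203.4,.121); b=onz(C,323,105.2,.092); print('drift w',d,'bolt w',b,np.hypot(*(d-b)[:2]),np.degrees(np.arctan2(*(d-b)[1::-1])))
print('drift top',onz(Ct,234.6,186.6,.121))
# side: orange top face centre crop (76,52)/3+(225,240)
print('side drift',onz(Cs,225+74/3,240+53/3,.121),'bolt',onz(Cs,225+222/3,240+115/3,.092))
q=lambda x,y,z:onz(C,55+(x-300)/5,55+(y-270)/4.5,z)
for n,x,y,z in(('slot nl',348,317,.056),('slot nr',655,366,.056),('slot fl',370,408,.056),('slot fr',652,457,.056),('hole l',513,430,.05),('hole r',611,446,.05),('hole near apex',563,394,.05)): print(n,q(x,y,z))
Q=lambda x,y:onz(C,x/2.2,40+y/2.2,.05)
print('board end',Q(415,68),Q(400,244),Q(142,182))
E
python3 k.py
```

```text
[0.56644271 0.23620741 0.29177229]
drift w [0.56667024 0.23405297 0.121     ] bolt w [0.48721162 0.22032254 0.092     ] 0.08063619466358012 9.80388217021134
drift top [0.57383491 0.23091559 0.121     ]
side drift [0.57177858 0.23022835 0.121     ] bolt [0.49048797 0.21331832 0.092     ]
slot nl [ 0.50055975 -0.02666585  0.056     ]
slot nr [0.49854717 0.03068236 0.056     ]
slot fl [ 0.51815773 -0.02258524  0.056     ]
slot fr [0.51724637 0.03095232 0.056     ]
hole l [5.17514733e-01 4.84679828e-04 5.00000000e-02]
hole r [0.51697295 0.01946955 0.05      ]
hole near apex [0.50801516 0.00987582 0.05      ]
board end [0.4813474  0.08635162 0.05      ] [0.55980569 0.08683736 0.05      ] [ 0.55546882 -0.03141803  0.05      ]
```

```bash
python3 -c "
from g import *
print(rel([.571,.232,.144],np.radians(91.6)))"
```

```text
[-3.800e-02 -5.100e-02  1.478e+00  0.000e+00 -1.000e-03  1.120e-01]
```

play_rows(
  increments=[
    [[-0.038,-0.051,0.3,0,0,0.09,1],[-0.038,-0.051,0.65,0,0,0.112,1],[-0.038,-0.051,1,0,0,0.112,1],[-0.038,-0.051,1,0,0,0.112,1],[-0.038,-0.051,1,0,0,0.112,1]],
  ],
)

```text
time: 2.3
position: [0.57, 0.2341, 0.1925]
tool_rot: [0.051, -3.14, -0.001]
ft_force: [-0.4, 0.8, 0.4]
grip_width: 1.0
grip_force: 0.0
```

```bash
python3 - <<'E'
from g import *
im,C=snap('wrist','w2.png'); print(rel([.571,.232,.144],np.radians(91.6)))
E
```

```text
[ 0.003 -0.02   0.5    0.001  0.001  0.002]
```

View pics/w2.png

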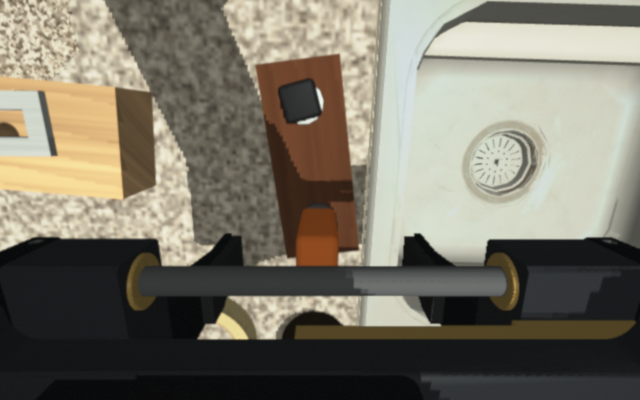

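The handle is square to the fingers and centred at column 318, so I'll descend and grip.

play_rows(
  increments=[
    [[0,-0.01,0.25,0,0,0,1],[0,-0.01,0.48,0,0,0,1],[0,-0.01,0.48,0,0,0,0.2],[0,-0.01,0.48,0,0,0,-1],[0,-0.01,0.48,0,0,0,-1],[0,-0.01,0.48,0,0,0,-1],[0,-0.01,0.48,0,0,0,-1],[0,-0.01,0.48,0,0,0,-1]],
  ],
  squeeze=50,
)

```text
time: 3.15
position: [0.5715, 0.231, 0.1449]
tool_rot: [-0.046, 3.14, 0.001]
ft_force: [0.0, 0.2, 0.8]
grip_width: 0.539
grip_force: 0.0
```

play_rows(
  increments=[
    [[0,0,0,0,0,0,-1],[0,0,0,0,0,0,-1]],
  ],
)

```text
time: 3.35
position: [0.5712, 0.2309, 0.1443]
tool_rot: [0.046, -3.141, -0.0]
ft_force: [-0.6, -0.2, -0.4]
grip_width: 0.363
grip_force: 0.0
```

play_rows(
  increments=[
    [[0,0,0,0,0,0,-1],[0,0,0,0,0,0,-1],[0,0,0,0,0,0,-1],[0,0,0,0,0,0,-1]],
  ],
)

```text
time: 3.75
position: [0.5712, 0.2309, 0.1442]
tool_rot: [0.046, -3.141, 0.0]
ft_force: [0.1, -0.0, 0.2]
grip_width: 0.272
grip_force: 49.9
```

```bash
python3 - <<'E'
from g import *
s=ctrl.get_state(); print(s['position'],R.from_rotvec(s['tool_rot']).as_matrix().round(4),s['ft_force'],s['torque'])
E
```

```text
[0.57122777 0.23089108 0.14420472] [[-9.996e-01 -2.930e-02 -1.000e-04]
 [-2.930e-02  9.996e-01 -0.000e+00]
 [ 1.000e-04 -0.000e+00 -1.000e+00]] [ 0.07309329 -0.0046238   0.21711046] [0.04758082 0.03202789 0.00766454]
```

play_rows(
  increments=[
    [[0,0,-0.25,0,0,0,-1],[0,0,-0.6,0,0,0,-1],[0,0,-0.9,0,0,0,-1],[0,0,-0.9,0,0,0,-1]],
  ],
)

```text
time: 4.15
position: [0.5735, 0.2316, 0.2392]
tool_rot: [-0.046, 3.134, 0.006]
ft_force: [0.1, -0.0, -0.7]
grip_width: 0.272
grip_force: 49.9
```

play_rows(
  increments=[
    [[0.13,-0.4,0,0,0,0,-1],[0.25,-0.85,0,0,0,0,-1],[0.3,-1,0,0,0,0,-1]],
  ],
)

```text
time: 4.45
position: [0.5432, 0.1241, 0.2332]
tool_rot: [0.037, -3.139, 0.005]
ft_force: [0.4, -0.8, -0.4]
grip_width: 0.273
grip_force: 49.9
```

play_rows(
  increments=[
    [[0.13,-0.4,0,0,0,0,-1],[0.28,-0.85,0,0,0,0,-1],[0.28,-1,0,0,0,0,-1],[0.28,-1.0,0.15,0,0,0,-1],[0.28,-1.0,0.15,0,0,0,-1],[0.28,-1.0,0.15,0,0,0,-1]],
  ],
)

```text
time: 5.05
position: [0.5188, 0.0301, 0.2187]
tool_rot: [0.047, -3.14, 0.0]
ft_force: [0.1, 0.9, -1.6]
grip_width: 0.274
grip_force: 49.9
```

```bash
python3 - <<'E'
from g import *
im,C=snap('wrist','w3.png'); s=ctrl.get_state(); print(s['position'],s['ft_force'],s['torque'],s['time'])
cv2.imwrite('pics/w3c.png',cv2.resize(im[60:310,180:460],None,fx=2.4,fy=2.4,interpolation=2)[:600])
E
```

```text
[0.51914427 0.03017439 0.21911538] [ 0.3393082  -0.54928007 -2.10752895] [ 0.02187967 -0.0369027  -0.02897893] 5.1
```

View pics/w3c.png

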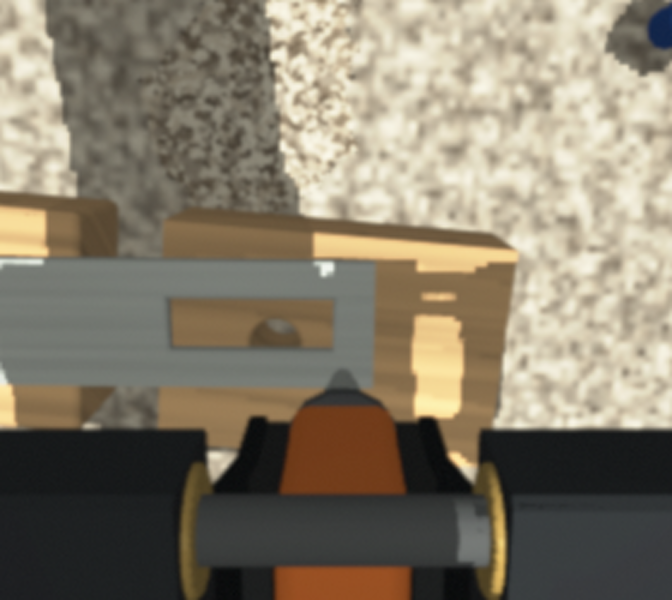

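Wrist crop: the drift tip is at about crop (344,380). The slot runs from (168,297) to (334,349), and the board hole's visible arc is centred at column 275, apex at row 317.

```bash
cat > t.py <<'E'
from g import *
C=cam('wrist'); s=ctrl.get_state(); p=s['position']
q=lambda x,y,z:onz(C,180+x/2.4,60+y/2.4,z)
ztip=p[2]-.1382
print('tip',q(344,380,ztip),'near edge',q(344,371,ztip),p,ztip)
for n,x,y,z in(('s',168,297,.056),('s',334,297,.056),('s',168,349,.056),('s',334,349,.056),('hl',249,346,.05),('hr',301,347,.05),('apex',276,317,.05),('bnear',318,224,.05),('bfar-end',517,250,.05)): print(n,q(x,y,z))
E
python3 t.py
```

```text
tip [0.52172297 0.03067886 0.08091538] near edge [0.51876383 0.03058475 0.08091538] [0.51914427 0.03017439 0.21911538] 0.08091537599154064
s [ 0.50226066 -0.02935263  0.056     ]
s [0.50052209 0.02669589 0.056     ]
s [ 0.52054215 -0.02986718  0.056     ]
s [0.51877114 0.02721405 0.056     ]
hl [ 0.52030339 -0.00270657  0.05      ]
hr [0.52010151 0.01557941 0.05      ]
apex [0.50952507 0.00669452 0.05      ]
bnear [0.47685731 0.02056995 0.05      ]
bfar-end [0.4835588  0.08842539 0.05      ]
```

play_rows(
  increments=[
    [[0.08,-0.24,0,0,0,0,-1],[0.08,-0.24,0,0,0,0,-1],[0.08,-0.24,0.15,0,0,0,-1],[0.08,-0.24,0.25,0,0,0,-1],[0.08,-0.24,0.25,0,0,0,-1]],
  ],
)

```text
time: 5.6
position: [0.511, 0.0058, 0.1929]
tool_rot: [0.048, -3.138, 0.0]
ft_force: [-1.3, -0.3, -1.0]
grip_width: 0.276
grip_force: 49.9
```

```bash
cat > st.py <<'E'
from g import *
s=ctrl.get_state(); print(s['time'],s['position'],'tipz',s['position'][2]-.1382,'F',s['ft_force'].round(2),'M',s['torque'].round(3))
E
python3 st.py
```

```text
5.6 [0.51099631 0.00583125 0.1928526 ] tipz 0.05465259731562436 F [-1.31 -0.27 -1.  ] M [-0.011  0.03   0.011]
```

play_rows(
  increments=[
    [[-0.01,0,0.02,0,0,0,-1],[-0.01,0,0.04,0,0,0,-1],[-0.01,0,0.06,0,0,0,-1],[-0.01,0,0.06,0,0,0,-1]],
  ],
)

```text
time: 6.0
position: [0.5128, 0.0052, 0.1882]
tool_rot: [0.046, -3.141, -0.0]
ft_force: [0.4, 0.8, -1.4]
grip_width: 0.276
grip_force: 49.9
```

play_rows(
  increments=[
    [[0,0,0.02,0,0,0,-1],[0,0,0.04,0,0,0,-1],[0,0,0.06,0,0,0,-1],[0,0,0.06,0,0,0,-1]],
  ],
)

```text
time: 6.4
position: [0.5126, 0.0051, 0.1819]
tool_rot: [0.046, -3.141, 0.0]
ft_force: [-0.1, 1.1, -1.3]
grip_width: 0.274
grip_force: 49.9
```

play_rows(
  increments=[
    [[-0.005,0,0.03,0,0,0,-1],[-0.01,0,0.06,0,0,0,-1],[-0.015,0,0.09,0,0,0,-1],[-0.015,0,0.09,0,0,0,-1]],
  ],
)

```text
time: 6.8
position: [0.5133, 0.0052, 0.1725]
tool_rot: [0.046, -3.138, -0.0]
ft_force: [-5.1, 0.9, 1.0]
grip_width: 0.272
grip_force: 49.9
```

play_rows(
  increments=[
    [[-0.01,0,0.02,0,0,0,-1],[-0.015,0,0.05,0,0,0,-1],[-0.02,0,0.08,0,0,0,-1],[-0.02,0,0.08,0,0,0,-1]],
  ],
)

```text
time: 7.2
position: [0.5149, 0.0052, 0.1643]
tool_rot: [0.046, -3.137, 0.0]
ft_force: [-4.4, 0.4, -0.4]
grip_width: 0.274
grip_force: 49.9
```

play_rows(
  increments=[
    [[-0.005,0,0.02,0,0,0,-1],[-0.01,0,0.04,0,0,0,-1],[-0.01,0,0.06,0,0,0,-1],[-0.01,0,0.06,0,0,0,-1]],
  ],
)

```text
time: 7.6
position: [0.5159, 0.0052, 0.1584]
tool_rot: [0.046, -3.138, -0.0]
ft_force: [-5.7, -0.7, 0.9]
grip_width: 0.267
grip_force: 49.9
```

play_rows(
  increments=[
    [[0,0,0.02,0,0,0,-1],[0,0,0.04,0,0,0,-1],[0,0,0.04,0,0,0,-1]],
  ],
)

```text
time: 7.9
position: [0.5161, 0.0054, 0.1543]
tool_rot: [0.046, -3.138, -0.0]
ft_force: [-3.8, 1.5, -1.8]
grip_width: 0.275
grip_force: 49.9
```

play_rows(
  increments=[
    [[0,0,0.015,0,0,0,-1],[0,0,0.03,0,0,0,-1],[0,0,0.03,0,0,0,-1],[0,0,0.03,0,0,0,-1]],
  ],
)

```text
time: 8.3
position: [0.5165, 0.0055, 0.1518]
tool_rot: [0.046, -3.139, -0.001]
ft_force: [-4.4, 0.8, 1.2]
grip_width: 0.273
grip_force: 49.9
```

```bash
python3 st.py
```

```text
8.3 [0.51648014 0.0055419  0.15180234] tipz 0.013602344339478684 F [-4.38  0.84  1.24] M [0.232 1.358 0.012]
```

play_rows(
  increments=[
    [[0,0,0.015,0,0,0,-1],[0,0,0.03,0,0,0,-1],[0,0,0.03,0,0,0,-1],[0,0,0.03,0,0,0,-1]],
  ],
)

```text
time: 8.7
position: [0.5167, 0.0057, 0.149]
tool_rot: [0.046, -3.14, -0.001]
ft_force: [-5.1, 1.1, -0.2]
grip_width: 0.275
grip_force: 49.9
```

```bash
python3 st.py
```

```text
8.7 [0.51672843 0.00568852 0.14897263] tipz 0.010772631928483017 F [-5.11  1.11 -0.21] M [0.357 1.268 0.062]
```

Still free, so I'll continue to the collar.

play_rows(
  increments=[
    [[0,0,0.015,0,0,0,-1],[0,0,0.03,0,0,0,-1],[0,0,0.03,0,0,0,-1],[0,0,0.03,0,0,0,-1]],
  ],
)

```text
time: 9.1
position: [0.5168, 0.0057, 0.146]
tool_rot: [0.046, -3.14, -0.001]
ft_force: [-5.8, 1.6, 1.0]
grip_width: 0.274
grip_force: 49.9
```

```bash
python3 st.py
```

```text
9.1 [0.51676101 0.00572583 0.14595573] tipz 0.007755727635306575 F [-5.82  1.55  1.  ] M [0.363 1.23  0.012]
```

play_rows(
  increments=[
    [[0,0,0.01,0,0,0,-1],[0,0,0.018,0,0,0,-1],[0,0,0.022,0,0,0,-1],[0,0,0.022,0,0,0,-1],[0,0,0.022,0,0,0,-1]],
  ],
)

```text
time: 9.6
position: [0.5168, 0.0057, 0.1441]
tool_rot: [0.046, -3.14, -0.001]
ft_force: [-6.3, 1.0, 2.4]
grip_width: 0.272
grip_force: 49.9
```

```bash
python3 st.py
```

```text
9.6 [0.51682155 0.00569715 0.14413408] tipz 0.0059340754797865825 F [-6.28  1.    2.4 ] M [ 0.336  1.525 -0.025]
```

play_rows(
  increments=[
    [[0,0,0.01,0,0,0,-1],[0,0,0.01,0,0,0,-1],[0,0,0.01,0,0,0,-1],[0,0,0.01,0,0,0,-1]],
  ],
)

```text
time: 10.0
position: [0.5173, 0.0057, 0.1441]
tool_rot: [0.046, -3.141, -0.002]
ft_force: [-6.5, 1.3, 9.4]
grip_width: 0.27
grip_force: 49.9
```

```bash
python3 st.py
```

```text
10.0 [0.51731176 0.00565127 0.14406989] tipz 0.005869891288960261 F [-6.52  1.33  9.38] M [ 0.318  1.725 -0.014]
```

The collar is seated: z stopped while the force rose to 9 N. Next, the drift goes back to the block.

play_rows(
  increments=[
    [[0,0,-0.05,0,0,0,-1],[0,0,-0.2,0,0,0,-1],[0,0,-0.5,0,0,0,-1],[0,0,-0.85,0,0,0,-1],[0,0,-0.85,0,0,0,-1]],
  ],
)

```text
time: 10.5
position: [0.5216, 0.005, 0.2336]
tool_rot: [-0.045, 3.128, 0.002]
ft_force: [-0.2, 0.0, -1.8]
grip_width: 0.275
grip_force: 49.9
```

play_rows(
  increments=[
    [[-0.15,0.4,0,0,0,0,-1],[-0.3,0.85,0,0,0,0,-1],[-0.3,1,0,0,0,0,-1]],
  ],
)

```text
time: 10.8
position: [0.5459, 0.1121, 0.2277]
tool_rot: [-0.055, 3.138, 0.004]
ft_force: [0.8, -0.1, -1.4]
grip_width: 0.269
grip_force: 49.9
```

play_rows(
  increments=[
    [[-0.15,0.4,0,0,0,0,-1],[-0.3,0.85,0,0,0,0,-1],[-0.3,1,0,0,0,0,-1],[-0.3,1,0,0,0,0,-1]],
  ],
)

```text
time: 11.2
position: [0.5711, 0.2106, 0.227]
tool_rot: [-0.055, 3.141, 0.001]
ft_force: [0.5, -0.6, -2.1]
grip_width: 0.275
grip_force: 49.9
```

```bash
cat > q.py <<'E'
from g import *
im,C=snap('wrist','w4.png'); s=ctrl.get_state(); print(s['time'],s['position'],s['ft_force'],rel([.5712,.2309,.1442],np.radians(91.68)))
h=cv2.cvtColor(im,cv2.COLOR_BGR2HSV)
old=cv2.imread('pics/w3.png')
cv2.imwrite('pics/w4c.png',cv2.hconcat([cv2.resize(a[150:290,250:400],None,fx=2.6,fy=2.6,interpolation=2) for a in(old,im)]))
E
python3 q.py
```

```text
11.25 [0.57137516 0.20755102 0.22715842] [-0.74447872 -0.82364047 -1.0031596 ] [-0.006  0.234  0.829 -0.001 -0.     0.001]
```

View pics/w4c.png

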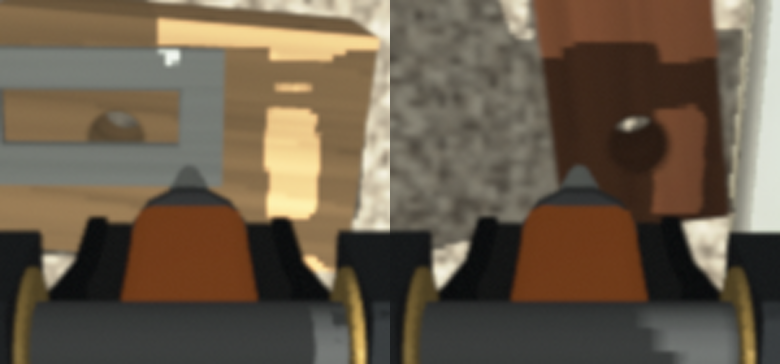

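The drift hasn't moved in the fingers (tip pixel unchanged), and the empty block hole is visible ahead.

play_rows(
  increments=[
    [[-0.005,0.234,0,0,0,0,-1],[-0.005,0.234,0,0,0,0,-1],[-0.005,0.234,0.2,0,0,0,-1],[-0.005,0.234,0.45,0,0,0,-1],[-0.005,0.234,0.6,0,0,0,-1],[-0.005,0.234,0.6,0,0,0,-1]],
  ],
)

```text
time: 11.85
position: [0.5705, 0.2288, 0.1661]
tool_rot: [0.044, -3.139, 0.002]
ft_force: [0.1, -0.9, -1.3]
grip_width: 0.272
grip_force: 49.9
```

```bash
python3 st.py; python3 -c "
from g import *
print(rel([.5712,.2309,.1442],np.radians(91.68)))"
```

```text
11.85 [0.57048612 0.22881982 0.16607405] tipz 0.027874054978929586 F [ 0.14 -0.89 -1.29] M [0.068 0.065 0.001]
[-0.008  0.021  0.219 -0.001 -0.002 -0.001]
```

play_rows(
  increments=[
    [[-0.008,0.02,0.05,0,0,0,-1],[-0.008,0.02,0.1,0,0,0,-1],[-0.008,0.02,0.15,0,0,0,-1],[-0.008,0.02,0.2,0,0,0,-1],[-0.008,0.02,0.215,0,0,0,-1],[-0.008,0.02,0.215,0,0,0,-1]],
  ],
)

```text
time: 12.45
position: [0.5718, 0.2321, 0.1461]
tool_rot: [0.046, -3.141, 0.001]
ft_force: [-0.4, -1.0, -1.7]
grip_width: 0.272
grip_force: 49.9
```

```bash
python3 st.py
```

```text
12.45 [0.57184523 0.23206251 0.1460884 ] tipz 0.007888396291155009 F [-0.37 -0.97 -1.68] M [-0.232  0.09   0.007]
```

play_rows(
  increments=[
    [[0,-0.005,0.015,0,0,0,-1],[0,-0.005,0.022,0,0,0,-1],[0,-0.005,0.022,0,0,0,-1],[0,-0.005,0.022,0,0,0,0.2],[0,-0.005,0.022,0,0,0,0.5],[0,-0.005,0.022,0,0,0,0.5],[0,-0.005,0.022,0,0,0,0.5]],
  ],
)

```text
time: 13.15
position: [0.5723, 0.2321, 0.1447]
tool_rot: [-0.046, 3.14, 0.001]
ft_force: [0.5, 0.7, 0.2]
grip_width: 0.549
grip_force: 0.0
```

```bash
python3 st.py
```

```text
13.15 [0.57229586 0.23209461 0.14472333] tipz 0.006523330414094919 F [0.48 0.7  0.22] M [ 0.025 -0.005  0.045]
```

play_rows(
  increments=[
    [[0,0,-0.3,0,0,0,1],[0,0,-0.65,0,0,0,1],[0,0,-1,0,0,0,1],[0.4,-0.08,-1,0,0,0,1],[0.75,-0.16,-1,0,0,0,1],[0.75,-0.16,-1,0,0,0,1],[0.75,-0.16,-1,0,0,0,1]],
  ],
)

```text
time: 13.85
position: [0.4974, 0.2138, 0.2449]
tool_rot: [-0.047, 3.14, 0.002]
ft_force: [0.6, -0.3, 0.0]
grip_width: 0.993
grip_force: 0.0
```

```bash
python3 - <<'E'
from g import *
s=ctrl.get_state()
im,C=snap('wrist','w5.png'); print(s['time'],s['position'],s['tool_rot'])
print(proj(C,[.4905,.215,.092]),proj(C,[.4905,.215,.06]),proj(C,[.4905,.215,.056]))
cv2.imwrite('pics/w5c.png',cv2.resize(im[110:310,200:440],None,fx=2.9,fy=2.9,interpolation=2))
E
```

```text
13.85 [0.49738606 0.21379524 0.2449077 ] [-4.66625457e-02  3.13999796e+00  1.83565201e-03]
[324.32454143 200.82670894] [324.07413383 191.40304088] [324.04658388 190.36624482]
```

View pics/w5c.png

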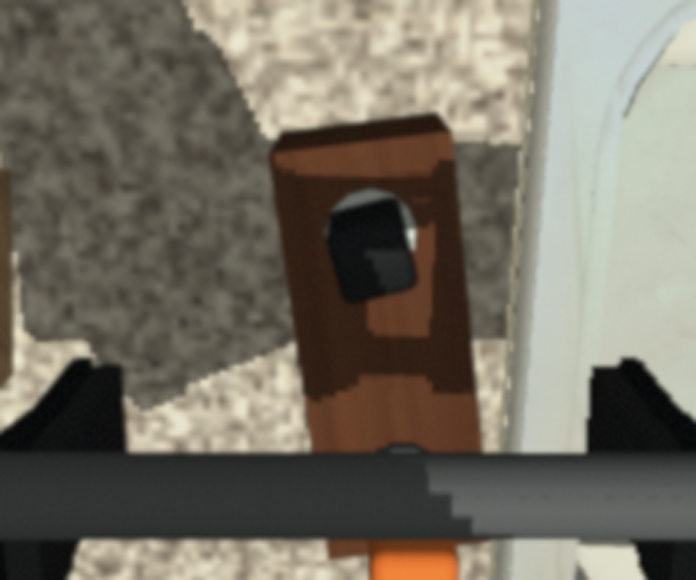

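The wrist crop shows the drift standing in its hole (orange at the bottom). The black head's top face is centred at about crop (372,254), and its edges are turned about 15° from the fingers.

```bash
python3 -c "
from g import *
print(rel([.489,.2185,.134],np.radians(106.5)))"
```

```text
[ 9.200e-02  4.800e-02  1.109e+00  0.000e+00  1.000e-03 -1.650e-01]
```

play_rows(
  increments=[
    [[0.09,0.048,0.1,0,0,-0.08,1],[0.09,0.048,0.4,0,0,-0.165,1],[0.09,0.048,0.7,0,0,-0.165,1],[0.09,0.048,0.7,0,0,-0.165,1],[0.09,0.048,0.7,0,0,-0.165,1]],
  ],
)

```text
time: 14.4
position: [0.4892, 0.2182, 0.1745]
tool_rot: [0.45, -3.109, 0.001]
ft_force: [-0.1, -0.3, -0.1]
grip_width: 1.002
grip_force: 0.0
```

```bash
python3 - <<'E'
from g import *
s=ctrl.get_state()
im,C=snap('wrist','w6.png'); print(s['time'],s['position'],rel([.489,.2185,.134],np.radians(106.5)))
h=cv2.cvtColor(im,cv2.COLOR_BGR2HSV); k=cv2.inRange(h,(0,0,0),(179,255,62)); k[:130]=0;k[262:]=0;k[:,:285]=0;k[:,360:]=0
n,l,sts,ce=cv2.connectedComponentsWithStats(k); i=1+np.argmax(sts[1:,4]); c=cv2.findContours((l==i).astype(np.uint8),0,2)[0][0]
print(sts[i],cv2.minAreaRect(c),cv2.approxPolyDP(c,3,True)[:,0].tolist()); print(proj(C,[.489,.2185,.092]))
E
```

```text
14.4 [0.48919631 0.21820889 0.17448017] [ 0.008  0.002  0.415 -0.     0.001 -0.   ]
[ 285  168   75   94 5348] ((322.0, 214.5), (93.0, 74.0), 90.0) [[294, 168], [287, 180], [285, 261], [355, 261], [356, 252], [340, 249], [337, 214], [306, 212], [317, 205], [335, 209], [333, 199], [359, 199], [359, 177]]
[323.15592554 243.65968337]
```

play_rows(
  increments=[
    [[0,0,0.2,0,0,0,1],[0,0,0.35,0,0,0,0.3],[0,0,0.4,0,0,0,-0.2],[0,0,0.4,0,0,0,-1],[0,0,0.4,0,0,0,-1],[0,0,0.4,0,0,0,-1],[0,0,0.4,0,0,0,-1],[0,0,0.4,0,0,0,-1]],
  ],
  squeeze=40,
)

```text
time: 15.25
position: [0.4886, 0.2183, 0.1349]
tool_rot: [-0.451, 3.108, 0.001]
ft_force: [-0.1, 0.4, 0.1]
grip_width: 0.45
grip_force: 0.0
```

play_rows(
  increments=[
    [[0,0,0,0,0,0,-1],[0,0,0,0,0,0,-1],[0,0,0,0,0,0,-1],[0,0,0,0,0,0,-1],[0,0,0,0,0,0,-1]],
  ],
)

```text
time: 15.75
position: [0.4884, 0.2182, 0.1344]
tool_rot: [-0.452, 3.109, 0.0]
ft_force: [-0.7, 0.1, 1.1]
grip_width: 0.25
grip_force: 40.0
```

```bash
python3 st.py
```

```text
15.75 [0.48843527 0.21817832 0.13444193] tipz -0.0037580715682562493 F [-0.73  0.07  1.14] M [0.035 0.073 0.062]
```

play_rows(
  increments=[
    [[0,0,-0.2,0,0,0,-1],[0,0,-0.5,0,0,0,-1],[0,0,-0.75,0,0,0.08,-1],[0,0,-0.75,0,0,0.165,-1],[0,0,-0.75,0,0,0.165,-1]],
  ],
)

```text
time: 16.25
position: [0.4886, 0.2183, 0.21]
tool_rot: [-0.045, 3.14, 0.001]
ft_force: [-0.2, -0.4, -1.6]
grip_width: 0.246
grip_force: 40.0
```

play_rows(
  increments=[
    [[-0.06,-0.4,0,0,0,0,-1],[-0.12,-0.8,0,0,0,0,-1],[-0.12,-0.95,0,0,0,0,-1]],
  ],
)

```text
time: 16.55
position: [0.5034, 0.1187, 0.2084]
tool_rot: [0.043, -3.14, 0.004]
ft_force: [-0.1, -0.4, -1.0]
grip_width: 0.25
grip_force: 40.0
```

play_rows(
  increments=[
    [[-0.06,-0.4,0,0,0,0,-1],[-0.12,-0.8,0,0,0,0,-1],[-0.12,-0.95,0,0,0,0,-1],[-0.12,-0.95,0,0,0,0,-1],[-0.12,-0.95,0,0,0,0,-1]],
  ],
)

```text
time: 17.05
position: [0.5175, 0.0303, 0.2088]
tool_rot: [0.049, -3.14, -0.002]
ft_force: [-0.6, 0.5, -1.1]
grip_width: 0.251
grip_force: 40.0
```

```bash
python3 st.py; python3 - <<'E'
from g import *
im,C=snap('wrist','w7.png'); s=ctrl.get_state()
for z in(.056,): print(proj(C,[.5195,.006,z]))
cv2.imwrite('pics/w7c.png',cv2.resize(im[100:300,200:460],None,fx=3,fy=3,interpolation=2))
E
```

```text
17.05 [0.51751486 0.03034156 0.20883696] tipz 0.07063695854374225 F [-0.62  0.53 -1.12] M [ 0.048  0.046 -0.037]
[291.913248   211.07083541]
```

View pics/w7c.png

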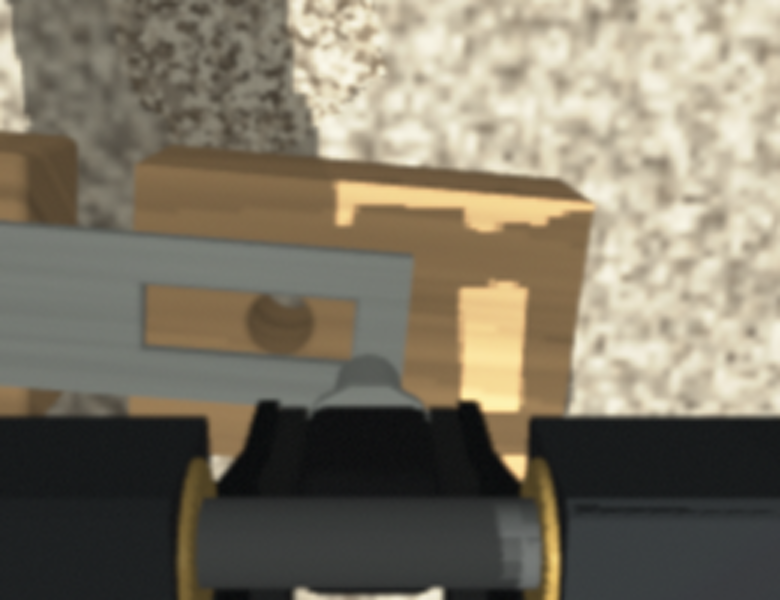

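The last view shows the whole board hole inside the slot, centred at crop (280,322). The bolt shank's near edge is at about crop (369,354).

```bash
python3 - <<'E'
from g import *
C=cam('wrist'); s=ctrl.get_state(); p=s['position']
q=lambda x,y,z:onz(C,200+x/3,100+y/3,z)
print('hole',q(280,322,.05),q(280,290,.05),q(280,355,.05)); zt=p[2]-.1164
a=q(369,354,zt+.0035); b=q(370,356,zt); print('shank edge',a,'tip edge',b,'offset from TCP',a+[.0075,0,0]-p,b+[.0055,0,0]-p)
for x,y in((144,283),(357,298),(142,348),(357,361)): print(q(x,y,.056))
E
```

```text
hole [0.51821514 0.00729562 0.05      ] [0.50926377 0.00721287 0.05      ] [0.52761795 0.00738255 0.05      ]
shank edge [0.51157417 0.03108447 0.09599807] tip edge [0.51318313 0.03137609 0.09249807] offset from TCP [ 1.53651365e-03  3.96588450e-05 -1.12900000e-01] [ 0.00114547  0.00033128 -0.1164    ]
[ 0.50699701 -0.02787768  0.056     ]
[0.50923095 0.02796342 0.056     ]
[ 0.52488034 -0.02890578  0.056     ]
[0.52665562 0.02848999 0.056     ]
```

```bash
python3 -c "
from g import *
s=ctrl.get_state(); print(s['position']); print(rel([.5172,.0066,.1754],np.radians(91.68)))"
```

```text
[0.51753766 0.03104481 0.20889807]
[ 0.011 -0.245  0.335  0.001 -0.001  0.002]
```

play_rows(
  increments=[
    [[0.01,-0.245,0,0,0,0,-1],[0.01,-0.245,0.1,0,0,0,-1],[0.01,-0.245,0.25,0,0,0,-1],[0.01,-0.245,0.33,0,0,0,-1],[0.01,-0.245,0.33,0,0,0,-1],[0.01,-0.245,0.33,0,0,0,-1]],
  ],
)

```text
time: 17.7
position: [0.5177, 0.0054, 0.1763]
tool_rot: [0.048, -3.141, -0.0]
ft_force: [-0.1, -0.1, -0.7]
grip_width: 0.249
grip_force: 40.0
```

```bash
python3 st.py; python3 -c "
from g import *
print(rel([.5172,.0066,.1344],np.radians(91.68)))"
```

```text
17.7 [0.51769003 0.00538713 0.17634211] tipz 0.038142108315631806 F [-0.1  -0.08 -0.73] M [-0.003  0.019 -0.056]
[ 0.004  0.012  0.419  0.    -0.     0.001]
```

Now I'll lower in small steps, watching the force.

play_rows(
  increments=[
    [[0.004,0.01,0,0,0,0,-1],[0.004,0.01,0.02,0,0,0,-1],[0.004,0.01,0.04,0,0,0,-1],[0.004,0.01,0.06,0,0,0,-1],[0.004,0.01,0.06,0,0,0,-1]],
  ],
)

```text
time: 18.2
position: [0.517, 0.0054, 0.1701]
tool_rot: [0.046, -3.141, -0.0]
ft_force: [0.2, -0.2, -1.3]
grip_width: 0.248
grip_force: 40.0
```

```bash
python3 st.py
```

```text
18.2 [0.51701851 0.0053603  0.17005327] tipz 0.03185327455373935 F [ 0.24 -0.2  -1.31] M [0.025 0.063 0.017]
```

play_rows(
  increments=[
    [[0,0.01,0.015,0,0,0,-1],[0,0.01,0.03,0,0,0,-1],[0,0.01,0.045,0,0,0,-1],[0,0.01,0.06,0,0,0,-1],[0,0.01,0.06,0,0,0,-1]],
  ],
)

```text
time: 18.7
position: [0.517, 0.0064, 0.1641]
tool_rot: [0.046, -3.141, 0.0]
ft_force: [0.6, -0.6, -1.1]
grip_width: 0.251
grip_force: 40.0
```

```bash
python3 st.py
```

```text
18.7 [0.51704634 0.00641443 0.16409257] tipz 0.025892572100213673 F [ 0.55 -0.56 -1.09] M [ 0.015  0.018 -0.044]
```

play_rows(
  increments=[
    [[0,0,0.02,0,0,0,-1],[0,0,0.04,0,0,0,-1],[0,0,0.06,0,0,0,-1],[0,0,0.08,0,0,0,-1],[0,0,0.08,0,0,0,-1]],
  ],
)

```text
time: 19.2
position: [0.517, 0.0064, 0.156]
tool_rot: [0.046, -3.141, 0.0]
ft_force: [-0.2, 0.5, -0.5]
grip_width: 0.254
grip_force: 40.0
```

```bash
python3 st.py
```

```text
19.2 [0.51699536 0.00640503 0.15599722] tipz 0.01779722419140406 F [-0.15  0.51 -0.52] M [ 0.036 -0.016  0.026]
```

play_rows(
  increments=[
    [[0,0,0.03,0,0,0,-1],[0,0,0.06,0,0,0,-1],[0,0,0.09,0,0,0,-1],[0,0,0.12,0,0,0,-1],[0,0,0.15,0,0,0,-1],[0,0,0.18,0,0,0,-1],[0,0,0.18,0,0,0,-1]],
  ],
)

```text
time: 19.9
position: [0.5169, 0.0064, 0.1378]
tool_rot: [0.046, -3.14, 0.0]
ft_force: [1.0, -0.3, -0.9]
grip_width: 0.251
grip_force: 40.0
```

play_rows(
  increments=[
    [[0,0,0.015,0,0,0,-1],[0,0,0.03,0,0,0,-1],[0,0,0.038,0,0,0,-1],[0,0,0.038,0,0,0,-1],[0,0,0.038,0,0,0,-1]],
  ],
)

```text
time: 20.4
position: [0.5172, 0.0064, 0.1346]
tool_rot: [-0.046, 3.141, 0.0]
ft_force: [-0.5, 0.3, -1.2]
grip_width: 0.252
grip_force: 40.0
```

```bash
python3 st.py
```

```text
20.4 [0.51723181 0.00644231 0.1346064 ] tipz -0.0035936001187876487 F [-0.53  0.28 -1.19] M [0.033 0.006 0.036]
```

play_rows(
  increments=[
    [[0,0,0.006,0,0,0,-1],[0,0,0.01,0,0,0,-1],[0,0,0.01,0,0,0,-1],[0,0,0.01,0,0,0,-1]],
  ],
)

```text
time: 20.8
position: [0.5173, 0.0064, 0.1343]
tool_rot: [-0.046, 3.141, 0.001]
ft_force: [-2.9, -0.4, 5.5]
grip_width: 0.249
grip_force: 40.0
```

The flange is in contact (5.5 N). I'll release and lift straight up.

play_rows(
  increments=[
    [[0,0,0.005,0,0,0,-1],[0,0,0,0,0,0,0],[0,0,0,0,0,0,0.6],[0,0,0,0,0,0,0.6],[0,0,0,0,0,0,0.6],[0,0,0,0,0,0,0.6]],
  ],
)

```text
time: 21.4
position: [0.5172, 0.0065, 0.1334]
tool_rot: [0.046, -3.141, -0.0]
ft_force: [0.5, 0.1, -0.1]
grip_width: 0.618
grip_force: 0.0
```

play_rows(
  increments=[
    [[0,0,-0.15,0,0,0,0.6],[0,0,-0.4,0,0,0,0.6],[0,0,-0.8,0,0,0,0.6],[0,0,-1,0,0,0,0.6],[0,0,-1,0,0,0,0.6]],
  ],
)

```text
time: 21.9
position: [0.5191, 0.0064, 0.237]
tool_rot: [-0.046, 3.135, 0.002]
ft_force: [0.7, -0.6, -1.0]
grip_width: 0.796
grip_force: 0.0
```

```bash
python3 st.py; python3 - <<'E'
from g import *
im,C=snap('wrist','w8.png'); Cs=cam('side'); sd,_=snap('side','s8.png'); tp,Ct=snap('top','t8.png')
def big(im,lo,hi,roi):
    h=cv2.cvtColor(im,cv2.COLOR_BGR2HSV); m=cv2.inRange(h,lo,hi); x0,y0,x1,y1=roi; k=np.zeros_like(m); k[y0:y1,x0:x1]=m[y0:y1,x0:x1]
    n,l,st,ce=cv2.connectedComponentsWithStats(k)
    if n<2: return None
    i=1+np.argmax(st[1:,4]); return ce[i].round(1),st[i].tolist()
print('orange side now/before',[big(i,(5,150,120),(16,255,255),(225,240,330,330)) for i in(sd,cv2.imread('pics/side0.png'))])
p=proj(Cs,[.518,.007,.092]).astype(int); print('side black',p,big(sd,(0,0,0),(179,255,75),(p[0]-20,p[1]-20,p[0]+20,p[1]+25)),proj(Cs,[.518,.007,.076]))
u=proj(Cs,[.49,.216,.076]); print('bolt before at',u, big(cv2.imread('pics/side0.png'),(0,0,0),(179,255,75),(int(u[0])-15,int(u[1])-20,int(u[0])+15,int(u[1])+20)))
E
```

```text
21.9 [0.51912025 0.00644245 0.23698233] tipz 0.09878232911327009 F [ 0.7  -0.6  -1.01] M [0.056 0.016 0.025]
orange side now/before [(array([248.7, 268.7]), [241, 254, 16, 31, 312]), (array([249.3, 268.5]), [242, 254, 16, 31, 333])]
side black [336 198] (array([336.4, 203.7]), [331, 197, 11, 15, 116]) [336.24930227 204.23934042]
bolt before at [298.96212416 285.62722308] (array([298.2, 288.1]), [292, 279, 14, 17, 163])
```

```bash
python3 -c "
from bench import ctrl
print(ctrl.close_job())"
```

```text
the job is handed in; nothing more can be done
None
```

I handed the job in at about 22 s: the drift went home to its collar and is back upright in its block hole, and the bolt sits flange-down through strap and board, with my force readings staying under 10 N; the hand-in returned no verdict.

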